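Open the tablet holder on the livestream counter

TASK

The class is over: free the recipe tablet in the low counter-top holder. Press down the flat ribbed release pad on the sliding jaw, keep it pressed while you push the jaw back along its bar, away from the tablet, until it is fully open against the end stop, then let go so that the release springs up again. Leave the tablet lying where it is, do not lift or shift it, and leave the other things on the counter alone.

Things in the scene. Friction and masses are not known exactly. Their poses are not given: they have to be found in the camera images.
- holder: the tablet holder, screwed to the counter: steel foot, flat aluminium bar 28 wide and 6 thick (its top 40 above the counter) notched underneath, a fixed grey jaw, a sliding grey jaw and at the bar's end a grey end stop 54 high. Overall about 330 x 170, 74 high. Origin on the counter under the middle of the tablet's place; z up; the bar runs along its y axis above the origin. Fixed jaw at y -63 to -74, end stop's buffer at y +219. The sliding jaw opens towards +y
- jaw (a joint): travel of the sliding jaw along the holder's +y, in m: 0 closed on the tablet, 0.078 fully open against the end stop; starts at 0 to about 0.007. A ratchet with notches every 6 mm lets it be pushed closed but not open unless the release is pressed; with the release down it slides with about 1 N plus light damping and stays where it is left
- release (a joint): how far the release pad is pressed down, in m: 0 up (up to 0.001 in a notch, up to 0.004 while the catch rides over a tooth), 0.009 fully down; the catch is clear of the notches from 0.0045 on, and only as long as the pad is held down. Spring: about 2.6 N to start, 4.6 N at 0.0045, 6.5 N fully down
- release_top (a point): centre of the top of the release pad, which is 34 (across the bar) x 40 (along it), flat and ribbed, level, its top 62 above the counter when up. It rides on the sliding jaw and moves straight down when pressed. It lies in an open-sided gap 49 long between the jaw's padded wall (top 66 above the counter, 100 wide, back face 25.5 from this point towards the tablet) and the finger rest (front face 23.5 from this point towards the end stop)
- push_face (a point): middle of the upper front face of the finger rest, the grey block 52 wide, 18 along the bar, 74 high, standing on the sliding jaw behind the release pad. The point is 66 above the counter; the face looks towards the tablet and can be pushed towards the end stop
- tablet: the tablet in a black rubber case, 200 x 124 x 12, loose, 0.3 to 0.6 kg, lying face up on the holder between the jaws, its top 58 above the counter. Origin at the centre of its underside, its 124 side along the bar. The jaws' lips reach 10 over its edges, 3 above it
- salt_mill_mid (a point): salt mill, glass and steel, diameter 50, height 125, standing beside the sliding jaw on the far side; point half-way up its axis
- pepper_mill_mid (a point): pepper mill, the same but 145 high, next to the salt mill nearer the end stop; point half-way up its axis
- spice_jar_mid (a point): small spice jar with steel lid, diameter 44, height 64, standing beside the sliding jaw on the near side; point half-way up its axis
- timer_mid (a point): round steel kitchen timer, diameter 62, height 62, to the right of the holder, in front of the laptop; point half-way up its axis
- mixing_bowl: steel mixing bowl, diameter 230, height 85, on the hob at the left; origin under its centre
- glass_bowl: small glass bowl, diameter 124, height 50, at the right; origin under its centre
- spatula: spatula lying on the counter to the left, between holder and hob, pointing away from the robot; origin under its middle
Mind the look-alikes: they are no part of the job. Leave any brown look-alike of the tablet alone.

How it is judged:
On the way, in this order (a step that is already met when the one before it is completed fails the run):
1. the release is pressed down far enough to free the ratchet (value of joint release above 0.0045 m), for 0.1 s.
2. the jaw is pushed fully back to the end stop (value of joint jaw above 0.0745 m), for 0.1 s.
At the end, for the whole second after the job is handed in: the sliding jaw rests fully open (within 6.5 mm, about one notch, of the end stop), the release pad has sprung up again (less than 4 mm down), and the tablet lies within 12 mm of where it was, at rest (value of joint jaw above 0.0715 m and value of joint release below 0.004 m and distance of tablet from where it was at the start of the episode below 0.012 m and linear speed of tablet below 0.01 m/s); the robot touches nothing.
It fails at once if the tablet is lifted or shifted by more than 12 mm (distance of tablet from where it was at the start of the episode above 0.012 m).
It fails at once if another thing on the counter is knocked, lifted or moved by more than 20 mm (distance of any of salt_mill_mid, pepper_mill_mid, spice_jar_mid, timer_mid, mixing_bowl, glass_bowl, spatula from where it was at the start of the episode above 0.02 m).
It also fails if it takes over 35 s, if anything falls off the work surface, if the arm or the gripper's body presses on something with over 40 N, if the wrist force passes 120 N, or if a joint passes its speed limit or range.

ROBOT

A 6-joint arm with a two-finger parallel gripper is mounted at the origin on the work surface. World frame = base frame: x ahead of the robot, y to its left, z up, the work surface at z = 0. Lengths are in m, angles in rad, forces in N, time in s.
With the tool pointing down it reaches from about 0.325 to 0.775 m from the base axis. Payload 5.5 kg.
Tool frame: the origin (TCP) lies between the finger pads; the fingertips stand env.finger_overhang ahead of it and the grasp point (between the pads) lies 6 mm ahead of it (env.finger_overhang is the distance from the TCP to the fingertips, in m); z points along the fingers, y is the line along which they close (so a half turn about z gives the same grasp; the last joint's range is limited). The gripper opens to 88 mm and grips with 3 to 60 N. Pads are 20 mm wide; open, the fingers measure 115 mm over their backs; the gripper's body (75 mm by 178 mm) begins 61 mm behind the grasp point.
Start: joints at [-1.197, 0.091, 1.231, -0, 1.82, -0.057], TCP at [0.251, -0.545, 0.248] pointing down, gripper open.
Joint ranges: [-2.87, 2.87], [-0.86, 2.18], [0.17, 2.46], [-1.51, 4.65], [0.06, 2.69], [-2.65, 2.65]. Speed limits (rad/s): [2.57, 2.57, 3.01, 3.14, 3.14, 3.14].

INTERFACE

Orientations are given as [roll, pitch, yaw] about the fixed x, y, z axes, in that order (R = Rz(yaw) Ry(pitch) Rx(roll)).
In Python, from rig import env gives the robot as it stands. The module is installed in compiled form; this text tells all that it offers.
- The arm moves only by the tool servo_tool, never from a script. Its argument "targets" is a list that holds one entry, the list of rows, each a list of 7 numbers: the closure, from -1 (fully open) to 1 (shut), then the shift along the tool's x, y, z in cm, then the turn, a rotation vector about the tool's x, y, z in degrees. In form: [[[fingers, dx, dy, dz, rx, ry, rz], ...]]. A call has 1 to 12 rows; each row shifts and turns the commanded pose from where the row before left it, along the tool's axes as they then stand; what a row does not reach is not made up. A row lasts 1/12 s, in which the tool goes at most 41.7 mm and 7.16 degrees, less where a joint would pass 70% of its speed; a pose out of reach is approached as far as the arm can. A call with a gripper value outside its range is refused whole. The fingers move at their own pace and stop on an object; the grip force is fixed at half the most. Time passes only in rows, so rows that do not move let the fingers close. It gives the time, the measured TCP pose, the force, the opening and the grip force at its end, in the units of the state.
- env.observe(): the state, without advancing time (a new reading comes with each control period).
- env.read_camera(name): name is "side" or "top"; returns a dict with "pixels" (480x640x3 uint8, red, green, blue), "mtx" (3x3 intrinsics, pixels), "k1" (the pictures are not rectified: a ray, as slopes to the right and down, at radius r is drawn at 1 + k1 r^2 times it, then the intrinsics apply), "rvec" (rotation vector, rad) and "tvec" (3), from world to camera coordinates, as OpenCV has them. Camera axes: x right, y down, z forward; pixel columns grow to the right and rows downward; lengths in m; the calibration is good to about 2 mm. A picture is of the moment at which its call begins. There is no depth.
- env.close_job(): hands the job in; it is judged then, once.
The state is a dict: "clock": time; "joints": joint angles; "joint_vel": joint speeds; "joint_torque": joint torques, N m; "tool_pos": TCP position; "orientation": TCP orientation; "ft_force": force on the tool from outside, world axes, zero at the start; "moment": the same for the moment, N m; "opening": opening from 0.0 (shut) to 1.0 (fully open); "finger_force": force on a finger pad.
Only numpy, scipy, OpenCV 4.12 (cv2) and the standard library are available. Lean on these libraries where they do the work, as an engineer would, in place of code of your own. Each camera call takes 0.05 s, during which the arm holds its last target. There are 200 camera calls.

## Working session

There is one attempt and no reset: what is moved stays moved. The work goes in short steps, Python scripts to look and compute and a tool call to move; the robot and the scene stay as the last step left them, time stands still between calls to the robot, and variables do not carry over. Pictures are saved under pics/ and viewed, at most 10 in all, crops included, and the job is handed in when it is done.

Besides the shell and the picture viewer there is one more tool, called after "Request:" by a JSON object that holds its "api" and its "payload", one argument or row to a line. servo_tool: Moves the arm, as the interface text tells. Its arguments: {"type":"object","properties":{"targets":{"type":"array","items":{"type":"array","items":{"type":"array","items":{"type":"number"}}}}},"required":["targets"]}

```bash
mkdir -p pics
cat > h.py <<'E'
import numpy as np, cv2
from rig import env
def ray(c,u,v):
    K=c["mtx"]; d=np.array([c["k1"],0,0,0,0],float)
    p=cv2.undistortPoints(np.array([[[u,v]]],float),np.array(K),d)[0,0]
    R=cv2.Rodrigues(np.array(c["rvec"],float))[0]; t=np.array(c["tvec"],float).ravel()
    return -R.T@t, R.T@np.array([p[0],p[1],1])
def onz(c,u,v,z):
    o,d=ray(c,u,v); return o+d*(z-o[2])/d[2]
def proj(c,P):
    return cv2.projectPoints(np.array(P,float).reshape(-1,1,3),np.array(c["rvec"],float),np.array(c["tvec"],float),np.array(c["mtx"]),np.array([c["k1"],0,0,0,0],float))[0][:,0]
def snap(n,f):
    c=env.read_camera(n); cv2.imwrite(f,c["pixels"][:,:,::-1]); return c
E
python3 - <<'E'
from h import *
import pickle
for n in("top","side"):
    c=snap(n,f"pics/{n}0.png"); pickle.dump(c,open(n+"0.pkl","wb"))
    print(n,ray(c,320,240))
print(env.observe(),env.finger_overhang)
E
```

```text
top (array([0.33743195, 0.06297777, 1.26798614]), array([ 0.16087962, -0.0038651 , -0.98709379]))
side (array([ 0.4343639 , -1.22085531,  0.98563104]), array([ 0.08422929,  0.80952393, -0.58102589]))
{'clock': 0.1, 'joints': array([-1.19667082e+00,  9.17700824e-02,  1.23175317e+00,  1.97773202e-05,
        1.81978929e+00, -5.67168024e-02]), 'joint_vel': array([ 0.00077638, -0.00107077, -0.00111596, -0.0016975 , -0.00026446,
       -0.00070504]), 'joint_torque': array([ 4.17121919e-03, -4.47857273e+01, -4.07570100e+01,  7.01242732e-02,
        2.84801406e-02, -1.10772655e-04]), 'tool_pos': array([ 0.25049694, -0.5449679 ,  0.24663493]), 'orientation': array([-3.13987661e+00, -1.16639337e-04,  4.30847062e-01]), 'ft_force': array([0.04829363, 0.47067917, 0.83426896]), 'moment': array([ 0.08313612, -0.00705491,  0.00019211]), 'finger_force': 0.0, 'opening': 0.9990345160712754} 0.025
```

View pics/top0.png

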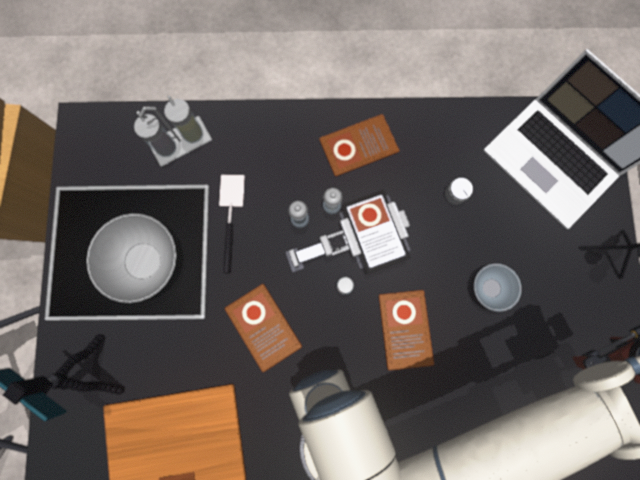

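View pics/side0.png

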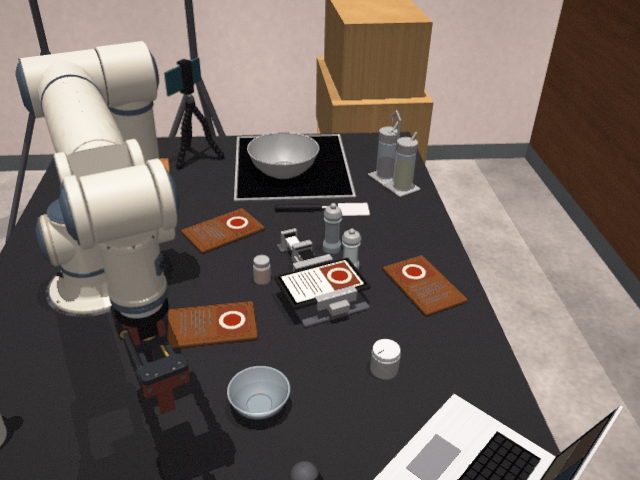

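The top view shows the holder with the white/black tablet at (378,233), the sliding jaw at about (342,243) and the end stop at (295,260). The mills are at (298,212) and (332,200), the spice jar at (345,285). The brown look-alikes at (360,145), (262,328) and (406,330) are flat on the counter with no jaw. I choose the holder at (378,233) and will check it in a close crop.

Run:
```python
import pickle,cv2,numpy as np
t=pickle.load(open("top0.pkl","rb"))["pixels"][180:300,280:420,::-1]
s=pickle.load(open("side0.pkl","rb"))["pixels"][195:325,240:380,::-1]
cv2.imwrite("pics/cropt.png",cv2.resize(t,(700,600),interpolation=cv2.INTER_CUBIC))
cv2.imwrite("pics/crops.png",cv2.resize(s,(640,594),interpolation=cv2.INTER_CUBIC))
```

```text
(no output)
```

View pics/cropt.png

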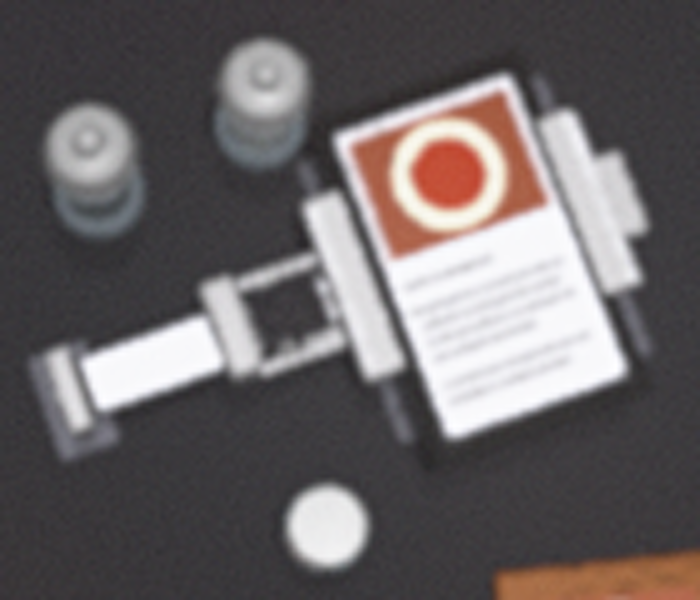

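View pics/crops.png

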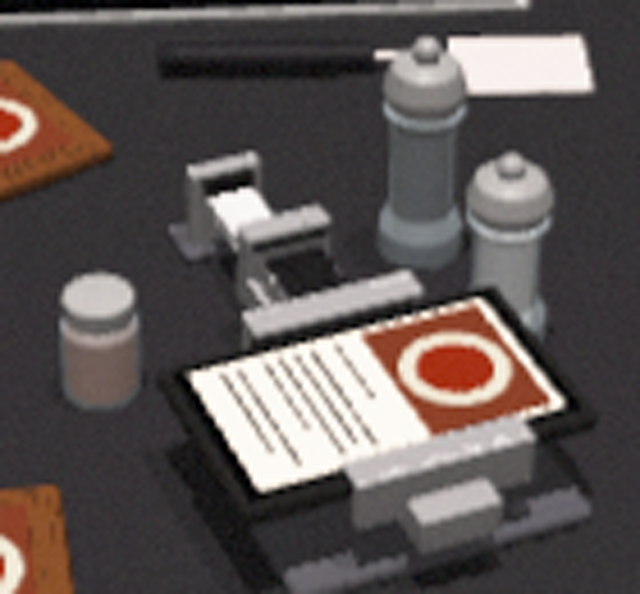

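The crops confirm it: the dark release pad lies at top-crop (290,315), between the jaw wall (centre about (352,285)) and the finger rest (about (232,328)). The end stop is at (70,390). The mills and the jar stand to either side.

Run:
```python
from h import *; import pickle
c=pickle.load(open("top0.pkl","rb")); s=pickle.load(open("side0.pkl","rb"))
T=lambda X,Y,z:onz(c,280+(X-2)/5,180+(Y-2)/5,z)
k=640/140
S=lambda X,Y,z:onz(s,240+X/k-.4,195+Y/k-.4,z)
np.set_printoptions(precision=4,suppress=True)
W=[T(*p,.066) for p in((305,205),(335,192),(402,367),(368,381))]
F=[T(*p,.074) for p in((202,290),(230,277),(260,367),(235,379))]
E_=[T(*p,.054) for p in((48,352),(70,348),(97,425),(78,432))]
X_=[T(*p,.066) for p in((540,122),(572,110),(640,278),(610,292))]
m=lambda L:np.mean(L,0)
for n,L in(("wall",W),("rest",F),("end",E_),("fixed",X_)): print(n,m(L), "long axis yaw",np.degrees(np.arctan2(*((np.array(L[0])+L[1]-L[2]-L[3])[[1,0]]))))
a=m(E_)-m(X_); print("opening yaw",np.degrees(np.arctan2(a[1],a[0])),np.linalg.norm(a[:2]))
print("tablet",m([T(*p,.058) for p in((335,132),(512,75),(628,375),(447,438))]))
# side check
print("side rest",m([S(*p,.074) for p in((242,237),(322,206),(330,222),(247,248))]))
print("side wall",m([S(*p,.066) for p in((243,312),(412,272),(424,287),(248,333))]))
for n,p,z in(("salt",(265,75),.125),("pepper",(88,140),.145),("jar",(327,526),.064)): print(n,T(*p,z))
```

```text
wall [ 0.541  -0.0212  0.066 ] long axis yaw 18.711821463877577
rest [0.518 0.043 0.074] long axis yaw 18.31104564249953
end [0.4895 0.127  0.054 ] long axis yaw 19.56977522528422
fixed [ 0.5856 -0.1489  0.066 ] long axis yaw 19.551923783322223
opening yaw 109.2116142218323 0.29221724206081273
tablet [ 0.5591 -0.0903  0.058 ]
side rest [0.5194 0.0325 0.074 ]
side wall [ 0.5412 -0.0246  0.066 ]
salt [0.6407 0.0248 0.125 ]
pepper [0.6031 0.1144 0.145 ]
jar [ 0.4149 -0.0051  0.064 ]
```

Request:
{"api": "servo_tool", "payload": {
  "targets": [
    [[1,0,0,0,0,0,5.5],[1,2.6,-2.6,0,0,0,0],[1,2.6,-2.6,0,0,0,0],[1,2.6,-2.6,0,0,0,0],[1,2.6,-2.6,0,0,0,0],[1,2.6,-2.6,0,0,0,0],[1,2.6,-2.6,0,0,0,0],[1,2.6,-2.6,0,0,0,0],[1,2.6,-2.6,0,0,0,0],[1,2.6,-2.6,0,0,0,0],[1,2.6,-2.6,0,0,0,0],[1,2.6,-2.6,0,0,0,0]]
  ]
}}

```text
clock: 1.1
tool_pos: [0.427, -0.1793, 0.2473]
orientation: [-3.141, 0.0, 0.335]
ft_force: [0.1, 0.4, 0.1]
opening: 0.128
finger_force: 0.0
```

Request:
{"api": "servo_tool", "payload": {
  "targets": [
    [[1,2.6,-2.6,0,0,0,0],[1,2.6,-2.6,0,0,0,0],[1,2.6,-2.6,0,0,0,0],[1,0,0,0,0,0,0],[1,0,0,0,0,0,0],[1,0,0,0,0,0,0],[1,0,0,0,0,0,0]]
  ]
}}

```text
clock: 1.68
tool_pos: [0.4743, -0.0829, 0.2475]
orientation: [3.141, 0.001, 0.333]
ft_force: [0.2, 0.3, 0.9]
opening: 0.004
finger_force: 0.0
```

Request:
{"api": "servo_tool", "payload": {
  "targets": [
    [[1,2.75,-2.47,0,0,0,0],[1,2.75,-2.47,0,0,0,0],[1,2.75,-2.47,0,0,0,0],[1,0,0,3.3,0,0,0],[1,0,0,3.3,0,0,0],[1,0,0,3.3,0,0,0],[1,0,0,3.3,0,0,0],[1,0,0,0,0,0,0],[1,0,0,0,0,0,0],[1,0,0,0,0,0,0]]
  ]
}}

```text
clock: 2.52
tool_pos: [0.5291, 0.0143, 0.1179]
orientation: [3.141, -0.002, 0.333]
ft_force: [-1.0, -0.2, -0.7]
opening: 0.008
finger_force: 0.0
```

Run:
```python
from h import *; import pickle
c=snap("side","pics/x.png"); pickle.dump(c,open("side1.pkl","wb"))
o=env.observe(); print(o["tool_pos"],o["orientation"])
print(proj(c,o["tool_pos"]-[0,0,.025]))
cv2.imwrite("pics/c1.png",cv2.resize(c["pixels"][180:320,230:390,::-1],(640,560),interpolation=cv2.INTER_CUBIC))
```

```text
[0.52962783 0.01444073 0.11884545] [ 3.13995029 -0.0041401   0.33347292]
[[306.6529522  242.16199639]]
```

View pics/c1.png

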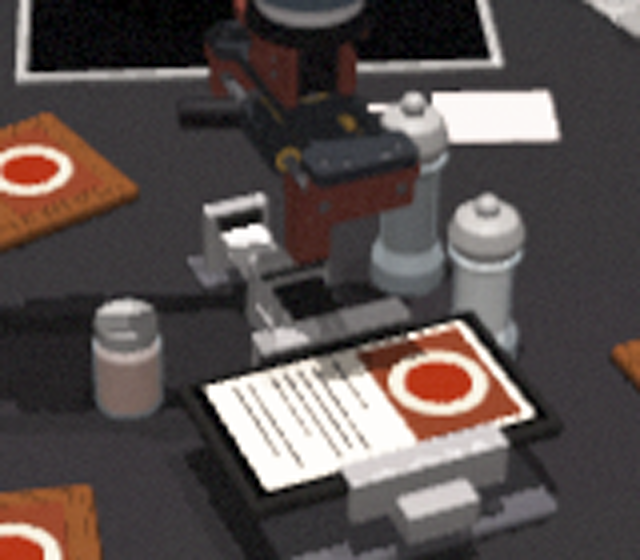

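Image: the closed fingertip at crop (305,255) is just where the TCP projects. It stands over the gap, with the mills and jar clear. Now I lower it.

Request:
{"api": "servo_tool", "payload": {
  "targets": [
    [[1,0,0,1.2,0,0,0],[1,0,0,1.2,0,0,0],[1,0,0,0,0,0,0],[1,0,0,0,0,0,0]]
  ]
}}

```text
clock: 2.9
tool_pos: [0.5277, 0.0153, 0.0906]
orientation: [-3.141, 0.002, 0.335]
ft_force: [1.0, -0.1, 0.3]
opening: 0.002
finger_force: 0.0
```

Request:
{"api": "servo_tool", "payload": {
  "targets": [
    [[1,0,0,0.5,0,0,0],[1,0,0,0.5,0,0,0],[1,0,0,0,0,0,0],[1,0,0,0,0,0,0],[1,0,0,0,0,0,0]]
  ]
}}

```text
clock: 3.32
tool_pos: [0.5288, 0.0154, 0.0826]
orientation: [3.141, -0.002, 0.335]
ft_force: [0.8, -0.3, 5.6]
opening: 0.005
finger_force: 2.3
```

Request:
{"api": "servo_tool", "payload": {
  "targets": [
    [[1,0,0,0.35,0,0,0],[1,0,0,0,0,0,0],[1,0,0,0,0,0,0],[1,0,0,0,0,0,0]]
  ]
}}

```text
clock: 3.65
tool_pos: [0.5289, 0.0153, 0.0793]
orientation: [3.141, -0.002, 0.335]
ft_force: [0.1, 0.5, 7.0]
opening: 0.003
finger_force: 3.1
```

Request:
{"api": "servo_tool", "payload": {
  "targets": [
    [[1,0,-0.6,0,0,0,0],[1,0,-0.6,0,0,0,0],[1,0,-0.6,0,0,0,0],[1,0,-0.6,0,0,0,0],[1,0,-0.6,0,0,0,0],[1,0,-0.6,0,0,0,0],[1,0,0,0,0,0,0],[1,0,0,0,0,0,0]]
  ]
}}

```text
clock: 4.32
tool_pos: [0.5169, 0.0498, 0.0793]
orientation: [3.141, -0.002, 0.335]
ft_force: [0.1, 1.1, 6.6]
opening: 0.009
finger_force: 3.0
```

Request:
{"api": "servo_tool", "payload": {
  "targets": [
    [[1,0,-0.6,0,0,0,0],[1,0,-0.6,0,0,0,0],[1,0,-0.6,0,0,0,0],[1,0,-0.6,0,0,0,0],[1,0,-0.6,0,0,0,0],[1,0,-0.3,0,0,0,0],[1,0,0,0,0,0,0],[1,0,0,0,0,0,0]]
  ]
}}

```text
clock: 4.98
tool_pos: [0.5061, 0.0809, 0.0793]
orientation: [3.141, -0.002, 0.335]
ft_force: [0.4, 0.5, 5.5]
opening: 0.007
finger_force: 3.0
```

Request:
{"api": "servo_tool", "payload": {
  "targets": [
    [[1,0,-0.3,0,0,0,0],[1,0,-0.3,0,0,0,0],[1,0,-0.2,0,0,0,0],[1,0,0,0,0,0,0],[1,0,0,0,0,0,0]]
  ]
}}

```text
clock: 5.4
tool_pos: [0.5039, 0.0872, 0.0794]
orientation: [3.139, -0.002, 0.334]
ft_force: [0.2, -2.4, 5.4]
opening: 0.007
finger_force: 3.0
```

Request:
{"api": "servo_tool", "payload": {
  "targets": [
    [[1,0,-0.3,0,0,0,0],[1,0,-0.2,0,0,0,0],[1,0,0,0,0,0,0],[1,0,0,0,0,0,0]]
  ]
}}

```text
clock: 5.73
tool_pos: [0.5022, 0.0919, 0.0794]
orientation: [3.139, -0.002, 0.334]
ft_force: [0.9, -3.5, 7.0]
opening: 0.005
finger_force: 3.0
```

Request:
{"api": "servo_tool", "payload": {
  "targets": [
    [[1,0,-0.2,0,0,0,0],[1,0,-0.2,0,0,0,0],[1,0,0,0,0,0,0],[1,0,0,0,0,0,0]]
  ]
}}

```text
clock: 6.07
tool_pos: [0.5018, 0.0931, 0.0794]
orientation: [3.134, -0.002, 0.333]
ft_force: [4.9, -11.9, 5.2]
opening: 0.005
finger_force: 7.8
```

The jaw is against the stop, since the push force has risen to 12 N. I lift straight up, because backing off while pressing would drag the jaw.

Request:
{"api": "servo_tool", "payload": {
  "targets": [
    [[1,0,0,-0.5,0,0,0],[1,0,0,-0.8,0,0,0],[1,0,0.1,-1,0,0,0],[1,0,0,-2,0,0,0],[1,0,0,-4,0,0,0],[1,0,0,-4,0,0,0],[1,0,0,-3,0,0,0],[1,0,4,0,0,0,0],[1,0,4,0,0,0,0],[1,0,4,0,0,0,0],[1,0,4,0,0,0,0],[1,0,4,0,0,0,0]]
  ]
}}

```text
clock: 7.07
tool_pos: [0.5661, -0.095, 0.2305]
orientation: [-3.141, 0.001, 0.335]
ft_force: [1.0, 0.6, 0.0]
opening: 0.005
finger_force: 0.0
```

Request:
{"api": "servo_tool", "payload": {
  "targets": [
    [[1,-2,3,0,0,0,0],[1,-2,3,0,0,0,0],[1,-2,3,0,0,0,0],[1,-2,3,0,0,0,0],[1,-2,3,0,0,0,0],[1,-2,3,0,0,0,0],[1,-2,3,0,0,0,0],[1,-2,3,0,0,0,0],[1,0,0,0,0,0,0],[1,0,0,0,0,0,0],[1,0,0,0,0,0,0]]
  ]
}}

```text
clock: 7.98
tool_pos: [0.4937, -0.3722, 0.2304]
orientation: [-3.14, 0.0, 0.334]
ft_force: [-0.1, 0.6, -0.2]
opening: 0.002
finger_force: 0.0
```

Run:
```python
from h import *
c=snap("top","pics/x.png"); print(env.observe()["tool_pos"])
cv2.imwrite("pics/c2.png",cv2.resize(c["pixels"][180:300,280:420,::-1],(700,600),interpolation=cv2.INTER_CUBIC))
```

```text
[ 0.49409093 -0.37165729  0.23073848]
```

View pics/c2.png

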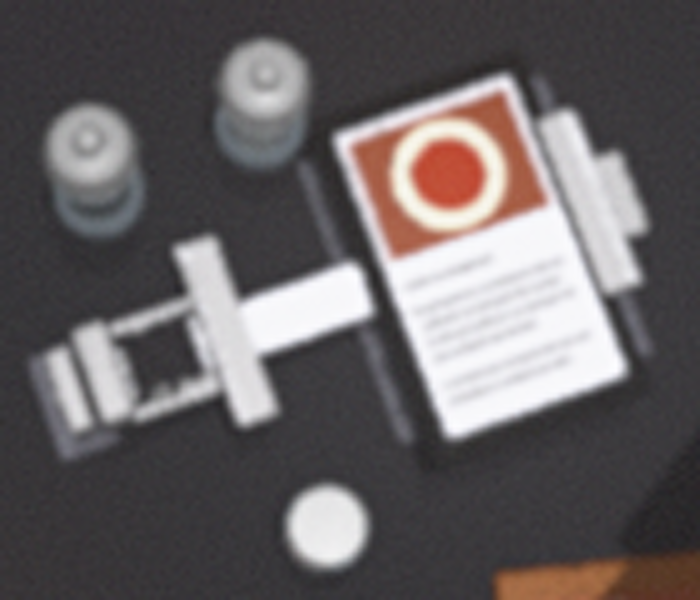

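Run:
```python
from h import *
c=env.read_camera("top")
T=lambda X,Y,z:onz(c,280+(X-2)/5,180+(Y-2)/5,z)[:2]
v=np.array([-.329,.944]); f=np.array([.5856,-.1489])
m=lambda L,z:np.mean([T(*p,z) for p in L],0)
for n,L,z in(("wall",((174,247),(213,236),(279,410),(241,427)),.066),("rest",((75,333),(101,321),(132,411),(107,423)),.074),("wall0",((305,205),(335,192),(402,367),(368,381)),.066),("rest0",((202,290),(230,277),(260,367),(235,379)),.074)): print(n,(m(L,z)-f)@v-.063)
```

```text
wall 0.14261977907665305
rest 0.2109790091911221
wall0 0.07218802671707389
rest0 0.14034994890499278
```

The picture shows the jaw at the end stop: the finger rest's back is at about y 0.220 and the buffer at 0.219. The tablet, mills and jar are where they were.

```bash
python3 -c "
from rig import env
print(env.close_job())"
```

```text
the job is handed in; nothing more can be done
None
```

I pressed the release pad and pushed the sliding jaw fully open against the end stop, then let go by lifting straight up; the last picture shows the tablet, mills and jar where they were, and I handed the job in at about 8 s (no verdict was returned).

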